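# Open the spring centres for the next tool-handle blank

### The arm

A 7-joint arm with a two-finger parallel gripper is mounted at the origin on the work surface. World frame = base frame: x ahead of the robot, y to its left, z up, the work surface at z = 0. Lengths are in m, angles in rad, forces in N, time in s.
With the tool pointing down it reaches from about 0.4 to 0.9 m from the base axis. Payload 5.6 kg.
Tool frame: the origin (TCP) lies between the finger pads; the fingertips stand ctrl.nose_length ahead of it and the grasp point (between the pads) lies 8 mm behind it (ctrl.nose_length is the distance from the TCP to the fingertips, in m); z points along the fingers, y is the direction in which the jaws open and shut (so a half turn about z gives the same grasp; the last joint's range is limited). The gripper opens to 92 mm and grips with 3 to 60 N. Pads are 20 mm wide; open, the fingers measure 128 mm over their backs; the gripper's body (75 mm by 189 mm) begins 69 mm behind the grasp point.
Start: joints at [1.28, 0.468, -0.012, 1.603, 0.006, 1.071, -0.056], TCP at [0.159, -0.63, 0.203] pointing down, gripper open.
Joint ranges: [-2.53, 2.53], [-0.31, 2.02], [-1.57, 1.55], [0.28, 2.44], [-1.29, 4.43], [0.15, 1.84], [-2.92, 2.92]. Speed limits (rad/s): [2.57, 2.57, 3.14, 3.14, 3.14, 3.14, 3.14].

### API

Orientations are given as a rotation vector (axis times angle).
In Python, from workcell import state, viewer, order, spotter, ctrl gives the robot as it stands.
- The arm moves only by the tool arm_command, never from a script. Its argument "rows" is text: rows parted by semicolons, each of 7 numbers parted by spaces: the shift along the world's x, y, z in m, then the turn, a rotation vector about the world's x, y, z in rad, then the finger opening in m, from 0 to 0.0919. In form: dx dy dz wx wy wz grip; .... A call has 1 to 12 rows; each row shifts and turns the commanded pose from where the row before left it; what a row does not reach is not made up. A row lasts 1/10 s, in which the tool goes at most 50 mm and 8.59 degrees, less where a joint would pass 70% of its speed; a pose out of reach is approached as far as the arm can. A call with a gripper value outside its range is refused whole. The fingers move at their own pace and stop on an object; "squeeze" is the grip in N (left out, the last holds). Time passes only in rows, so rows that do not move let the fingers close. It gives the time, the measured TCP pose, the force and the opening at its end, in the units of the state.
- state(): the state, without advancing time (a new reading comes with each control period).
- viewer.grab_frame(name): name is "side" or "top" or "wrist"; returns (picture, depth): 384x512x3 uint8, red, green, blue; 384x512 float32, m along the optical axis (not along the pixel's ray), 0 where there is no reading.
- viewer.calibration(name): a dict with "K" (3x3 intrinsics, pixels), "k1" (the pictures are not rectified: a ray, as slopes to the right and down, at radius r is drawn at 1 + k1 r^2 times it, then the intrinsics apply), "rvec" (rotation vector, rad) and "tvec" (3), from world to camera coordinates, as OpenCV has them. Camera axes: x right, y down, z forward; pixel columns grow to the right and rows downward; lengths in m; the calibration is good to about 2 mm. A picture is of the moment at which its call begins: read the wrist's pose just before it. calibration takes no time and is no camera call; for the wrist camera it gives the pose at the moment of the call.
- order.finish_job(): hands the job in, once; it reports no verdict.
Trained networks look in the newest picture that a camera, given by its name, has taken for a name from the list of things; names that differ only in an ending like _2 or _b are one class to them, and where a whole thing is asked for, a point or a joint stands for the part that bears it (a point fixed in the world has none). Each returns a list of dicts, best first, with "confidence" (0 to 1); they miss things now and then, are a little off and sometimes report something else, mostly with a low value. They report only what shows in the picture. A call takes as long as a camera call. They do not tell look-alikes from the thing itself.
- spotter.boxes_of(target, camera): "pixel" ([column, row] in pixels, amid what is visible of it).
- spotter.trace(target, camera): "mask" (384x512 bool, what is visible of it) and "pixel" ([column, row] in pixels, amid what is visible of it).
- spotter.spot_point(target, camera): "pixel" ([column, row] in pixels: a listed point, or the origin of a listed thing).
The state is a dict: "t": time; "joints": joint angles; "joint_vel": joint speeds; "joint_efforts": joint torques, N m; "ee_pos": TCP position; "tool_rot": TCP orientation; "force": force on the tool from outside, world axes, zero at the start; "wrist_torque": the same for the moment, N m; "grip_width": finger opening in m.
Only numpy, scipy, OpenCV 4.12 (cv2) and the standard library are available. Lean on these libraries where they do the work, as an engineer would, in place of code of your own. Each camera call takes 0.05 s, during which the arm holds its last target. There are 200 camera calls.

### The job

Hold the spring centres open for me so that I can drop in the next handle blank, the one lying in the rack place beside the green batten. Draw the sprung carriage back by its black knob until its pointers stand on the line for that blank: white line for the short blank, yellow for the middle one, red for the long one. Finish while still holding the knob with the carriage kept on that line, and leave the blanks and the other tools where they lie.

Things in the scene. Friction and masses are not known exactly. Their poses are not given: they have to be found in the camera images.
- carriage (a joint): travel of the carriage from its home stop, in m: 0 = home, 0.115 = end of travel; 0.035 on the white line, 0.065 on the yellow, 0.095 on the red. Two coil springs always push it home: about 4 N at home, growing by 80 N/m (about 12 N at the red line). It slides level along the bed, from home straight towards the lines
- knob (a point): centre of the black ball knob (32 mm diameter) on a 12 mm stem on the carriage, 126 mm above the bench, free all round. The aluminium carriage is 84 mm wide and 46 mm long, its top 40 mm below the knob's centre. Brass pointers stick out low on both sides, straight below the knob's centre: they are on a line when the knob is straight above it
- line_white (a point): middle of the white line, 35 mm from the knob's home along the travel. The lines are 4 mm wide, painted across the dark bed plate, 22 mm above the bench. The bed (130 by 370 mm) is fixed to the bench; x of this point is across it, y along it, and the carriage is drawn towards -y. Green blocks 92 mm high stand at its ends: middles 153 mm beyond home (+y) and 90 mm beyond the red line (-y)
- line_yellow (a point): middle of the yellow line, 65 mm from the home position of the knob along the travel; same axes
- line_red (a point): middle of the red line, 95 mm from the home position of the knob along the travel; same axes
- next_place (a point): the 'next' place of the fixed plywood rack (170 by 180 mm, 40 mm high): the middle of a blank's axis when it lies in the V place beside the green-painted batten, 35 mm above the bench. The two other V places are 50 and 100 mm further from the batten, along +y of this point
- short_blank (a point): centre of the short handle blank: a pale wood cylinder with a brass ferrule at one end, 100 mm long, 28 mm diameter, lying along its x axis in one of the three places of the rack. Loose, to be left alone
- middle_blank (a point): centre of the middle handle blank: reddish brown with a steel ferrule, 130 mm long, 28 mm diameter, lying along its x axis in the rack. Loose, to be left alone
- long_blank (a point): centre of the long handle blank: dark brown wood with an aluminium ferrule, 160 mm long, 28 mm diameter, lying along its x axis in the rack. Loose, to be left alone
- hammer: hammer lying on the bench to the right of the centres; origin under its middle, x along its handle. Loose bystander
- screwdriver: screwdriver with a red handle lying beyond the centres; origin under its middle, x along it. Loose bystander
- sanding_block: cork sanding block, 112 by 64 by 30 mm, beyond the centres; origin under its middle. Loose bystander
- glue_jar: amber glass jar with a white lid, 68 mm diameter, 85 mm high, standing near the robot on the right; origin under its middle. Loose bystander
- file: flat file with a pale wood handle, 250 mm long, 25 mm high, lying near the robot on the left; x along it, origin underneath, 105 mm from the handle's end. Loose bystander
Not all that is in view belongs to the job. What is shaped like the part that bears short_blank but pink or purple is not meant.

How it is judged:
By the outcome, as a careful person would: the job done as asked, in the order asked, and still so for the second after the job is handed in, while the arm keeps its last pose, push and grip.
It also fails if it takes over 32 s, if anything falls off the work surface, if the arm or the gripper's body presses on something with over 40 N, if the wrist force passes 120 N, or if a joint passes its speed limit or range.

## Working session

There is one attempt and no reset: what is moved stays moved. The work goes in short steps, Python scripts to look and compute and a tool call to move; the robot and the scene stay as the last step left them, time stands still between calls to the robot, and variables do not carry over. Pictures are saved under pics/ and viewed, about 8 in all and at most 12, crops included, and the job is handed in when it is done.

Besides the shell and the picture viewer there is one more tool, called after ">>>" by a JSON object that holds its "op" and its "data", one argument or row to a line. arm_command: Moves the arm, as the interface text tells. Its arguments: {"type":"object","properties":{"rows":{"type":"string"},"squeeze":{"type":"number"}},"required":["rows"]}

```bash
mkdir -p pics
cat > h.py <<'E'
import numpy as np, cv2
from workcell import state, viewer, order, spotter, ctrl
def ray(cal,px):
    K=np.array(cal["K"],float);k1=cal["k1"]
    return cv2.undistortPoints(np.array([[px]],float),K,np.array([k1,0,0,0,0.]))[0,0]
def RT(cal):
    return cv2.Rodrigues(np.array(cal["rvec"],float))[0],np.array(cal["tvec"],float).ravel()
def at_z(cal,px,z):
    R,t=RT(cal);d=R.T@np.array([*ray(cal,px),1]);c=-R.T@t
    return c+d*(z-c[2])/d[2]
def at_d(cal,px,dep):
    R,t=RT(cal);return R.T@(np.array([*ray(cal,px),1])*dep-t)
E
python3 - <<'E'
from h import *
a,da=viewer.grab_frame("side");b,db=viewer.grab_frame("top")
for n,i,d in(("side",a,da),("top",b,db)):
    cv2.imwrite(f"pics/{n}0.png",cv2.resize(i[:,:,::-1],(800,600)))
    np.savez(f"pics/{n}0.npz",i=i,d=d)
cal={n:viewer.calibration(n) for n in("side","top")}
for n in("knob","line_white","line_red","next_place","short_blank","middle_blank","long_blank"):
    z={"knob":.126,"line_white":.022,"line_red":.022}.get(n,.035)
    for c in("top","side"):
        for r in spotter.spot_point(n,c)[:3]: print(n,c,np.round(r["pixel"]),round(r["confidence"],2),at_z(cal[c],r["pixel"],z).round(3))
print(state()["t"],state()["tool_rot"],ctrl.nose_length)
E
```

```text
knob top [278. 193.] 0.88 [0.534 0.008 0.126]
knob side [253. 176.] 0.8 [0.541 0.004 0.126]
line_white top [286. 197.] 0.87 [ 0.535 -0.026  0.022]
line_white side [259. 194.] 0.92 [ 0.526 -0.021  0.022]
line_white side [209. 168.] 0.21 [ 0.782 -0.134  0.022]
line_red top [300. 204.] 0.6 [ 0.507 -0.074  0.022]
line_red top [376. 261.] 0.42 [ 0.307 -0.34   0.022]
line_red side [266. 184.] 0.93 [ 0.513 -0.086  0.022]
line_red side [194. 289.] 0.42 [0.606 0.451 0.022]
next_place top [180. 178.] 0.67 [0.599 0.354 0.035]
next_place side [203. 265.] 0.9 [0.607 0.37  0.035]
short_blank top [177. 178.] 0.7 [0.598 0.364 0.035]
short_blank top [197. 231.] 0.68 [0.411 0.289 0.035]
short_blank top [113. 210.] 0.45 [0.479 0.592 0.035]
short_blank side [269. 259.] 0.56 [0.41  0.295 0.035]
short_blank side [209. 265.] 0.51 [0.59  0.366 0.035]
middle_blank top [152. 176.] 0.8 [0.603 0.457 0.035]
middle_blank side [198. 293.] 0.81 [0.587 0.467 0.035]
long_blank top [165. 177.] 0.84 [0.601 0.409 0.035]
long_blank side [202. 274.] 0.63 [0.597 0.403 0.035]
long_blank side [303. 267.] 0.39 [0.301 0.298 0.035]
0.8 [ 3.11747723e+00  3.88038505e-01 -6.99721210e-05] 0.011
```

View pics/top0.png

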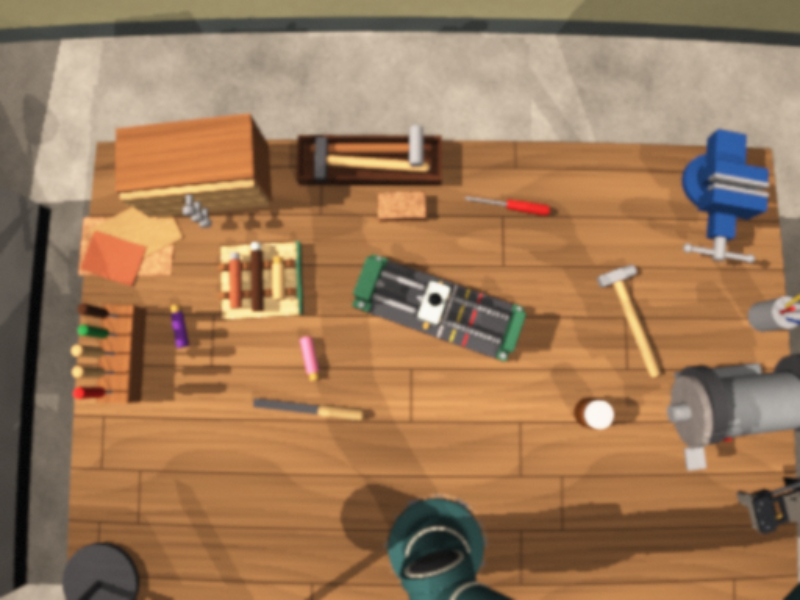

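View pics/side0.png

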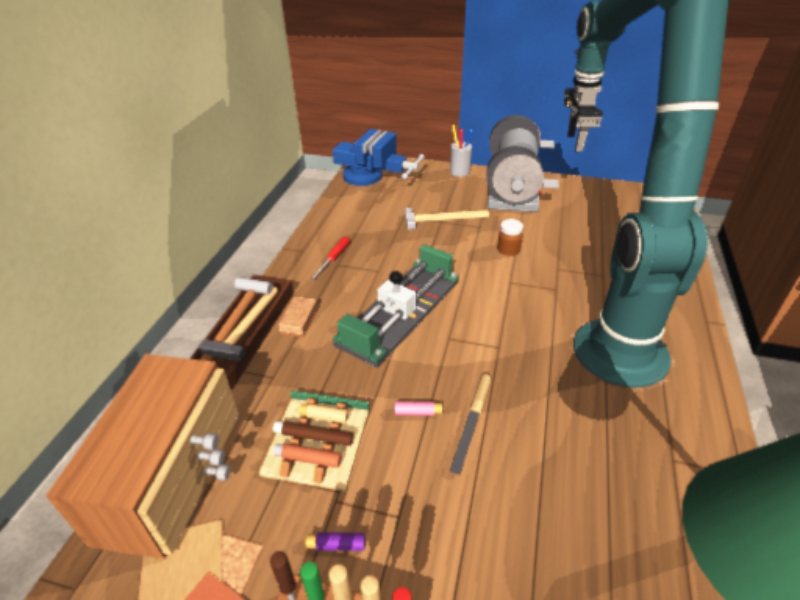

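The top view shows the rack at about (260,280), with its green batten on the right edge and the pale short blank next to it at (278,277). The carriage knob is at (435,298). The side view agrees.

Look-alikes for the short blank: the pink cylinder (309,357), the purple one (180,326), and the middle and long blanks (235,280) and (257,275). By the description, the pale blank beside the batten is the right one, which means the white line. I'll check that in a close crop and measure the bed's axis.

Run:
```python
from h import *
S=np.load("pics/side0.npz");T=np.load("pics/top0.npz")
a=cv2.resize(S["i"][240:320,160:260],(500,400),interpolation=cv2.INTER_CUBIC)
b=cv2.resize(T["i"][155:235,220:345],(625,400),interpolation=cv2.INTER_CUBIC)
c=cv2.resize(S["i"][150:235,205:300],(447,400),interpolation=cv2.INTER_CUBIC)
o=np.zeros((800,1072,3),np.uint8);o[:400,:500]=a;o[:400,500:947]=c;o[400:,:625]=b
cv2.imwrite("pics/crop.png",cv2.resize(o,(800,597))[:,:,::-1])
# green blocks in both, via depth
for n,Z in(("side",S),("top",T)):
    cal=viewer.calibration(n);i=Z["i"].astype(int);d=Z["d"]
    m=(i[...,1]>i[...,0]*1.3)&(i[...,1]>i[...,2]*1.2)&(d>0)
    N,L,st,ce=cv2.connectedComponentsWithStats(m.astype(np.uint8))
    for k in range(1,N):
        if st[k,4]<25:continue
        P=np.array([at_d(cal,(x,y),d[y,x]) for y,x in zip(*np.where(L==k))])
        top=P[P[:,2]>.083]
        print(n,ce[k].round(),st[k,4],P.mean(0).round(3),len(top),top.mean(0).round(3) if len(top) else "")
```

```text
side [279. 167.] 281 [ 0.474 -0.153  0.066] 83 [ 0.478 -0.158  0.09 ]
side [230. 215.] 560 [0.584 0.167 0.067] 224 [0.588 0.16  0.091]
side [212. 256.] 194 [0.6   0.32  0.026] 0 
side [479. 335.] 6277 [0.08  0.747 0.573] 6277 [0.08  0.747 0.573]
side [199. 372.] 257 [0.46  0.723 0.179] 251 [0.458 0.725 0.183]
top [191. 178.] 67 [0.601 0.316 0.025] 0 
top [236. 180.] 370 [0.584 0.152 0.081] 288 [0.588 0.152 0.092]
top [327. 212.] 260 [ 0.477 -0.161  0.079] 182 [ 0.477 -0.164  0.091]
top [ 58. 212.] 98 [0.464 0.736 0.145] 94 [0.461 0.712 0.183]
```

View pics/crop.png

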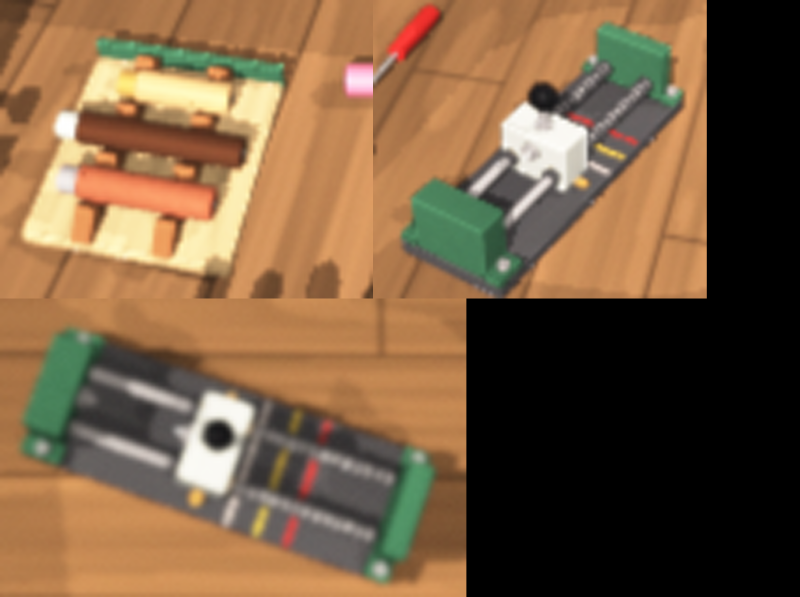

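The crop confirms it: the pale short blank with the brass ferrule lies beside the green batten, so the target is the white line. The green block tops are 0.336 m apart (0.338 expected). That gives a travel axis u≈(0.330,0.944) and the knob's home at about (0.538,0.011). I'll lift clear of the grinder, then go above the knob with the jaws along the travel.

>>> {"op": "arm_command", "data": {
  "rows": "0 0 0.04 0 0 0 0.09; 0 0 0.04 0 0 0 0.09; 0 0 0.04 0 0 0 0.09; 0 0 0.04 0 0 0 0.09; 0 0 0.04 0 0 0 0.09; 0.019 0.032 0 0 0 -0.0584 0.09; 0.019 0.032 0 0 0 -0.0584 0.09; 0.019 0.032 0 0 0 -0.0584 0.09; 0.019 0.032 0 0 0 -0.0584 0.09; 0.019 0.032 0 0 0 -0.0584 0.09; 0.019 0.032 0 0 0 -0.0584 0.09; 0.019 0.032 0 0 0 -0.0584 0.09"
}}

```text
t: 2.0
ee_pos: [0.293, -0.4047, 0.4034]
tool_rot: [3.131, -0.257, 0.0]
force: [0.6, 0.2, 0.3]
grip_width: 0.0903
```

>>> {"op": "arm_command", "data": {
  "rows": "0.019 0.032 0 0 0 -0.0584 0.09; 0.019 0.032 0 0 0 -0.0584 0.09; 0.019 0.032 0 0 0 -0.0584 0.09; 0.019 0.032 0 0 0 0 0.09; 0.019 0.032 0 0 0 0 0.09; 0.019 0.032 0 0 0 0 0.09; 0.019 0.032 0 0 0 0 0.09; 0.019 0.032 0 0 0 0 0.09; 0.019 0.032 0 0 0 0 0.09; 0.019 0.032 0 0 0 0 0.09; 0.019 0.032 0 0 0 0 0.09; 0.019 0.032 0 0 0 0 0.09"
}}

```text
t: 3.2
ee_pos: [0.5209, -0.0209, 0.4035]
tool_rot: [3.097, -0.526, 0.001]
force: [1.1, -0.3, -0.7]
grip_width: 0.0898
```

>>> {"op": "arm_command", "data": {
  "rows": "0.01 0.01 -0.04 0 0 0 0.09; 0 0 -0.04 0 0 0 0.09; 0 0 -0.04 0 0 0 0.09; 0 0 0 0 0 0 0.09; 0 0 0 0 0 0 0.09"
}}

```text
t: 3.7
ee_pos: [0.5307, -0.0121, 0.284]
tool_rot: [-3.097, 0.526, -0.0]
force: [0.1, 0.5, 1.0]
grip_width: 0.09
```

```bash
cat > w.py <<'E'
import sys
from h import *
s=state();cal=viewer.calibration("wrist");i,d=viewer.grab_frame("wrist")
cv2.imwrite(sys.argv[1],cv2.resize(i[:,:,::-1],(800,600)))
R=cv2.Rodrigues(np.array(s["tool_rot"]))[0]
print(s["t"],s["ee_pos"],"toolz",R[:,2].round(3),"tooly",R[:,1].round(3),"F",np.round(s["force"],1),s["grip_width"])
for n,z in(("knob",.126),("line_white",.022),("line_yellow",.022),("line_red",.022)):
    for r in spotter.spot_point(n,"wrist")[:2]:print(n,np.round(r["pixel"]),round(r["confidence"],2),at_z(cal,r["pixel"],z).round(4))
np.savez(sys.argv[1]+".npz",i=i,d=d,**{k:np.array(v) for k,v in cal.items()})
E
python3 w.py pics/w1.png
```

```text
3.7 [ 0.53069591 -0.01214651  0.28404058] toolz [ 0.  0. -1.] tooly [-0.33  -0.944 -0.   ] F [0.1 0.5 1. ] 0.09002416634544211
knob [235. 178.] 0.56 [0.5411 0.0105 0.126 ]
line_white [263. 169.] 0.82 [ 0.5234 -0.0243  0.022 ]
line_yellow [280. 167.] 0.79 [ 0.5183 -0.0511  0.022 ]
line_red [298. 170.] 0.83 [ 0.503  -0.0785  0.022 ]
```

View pics/w1.png

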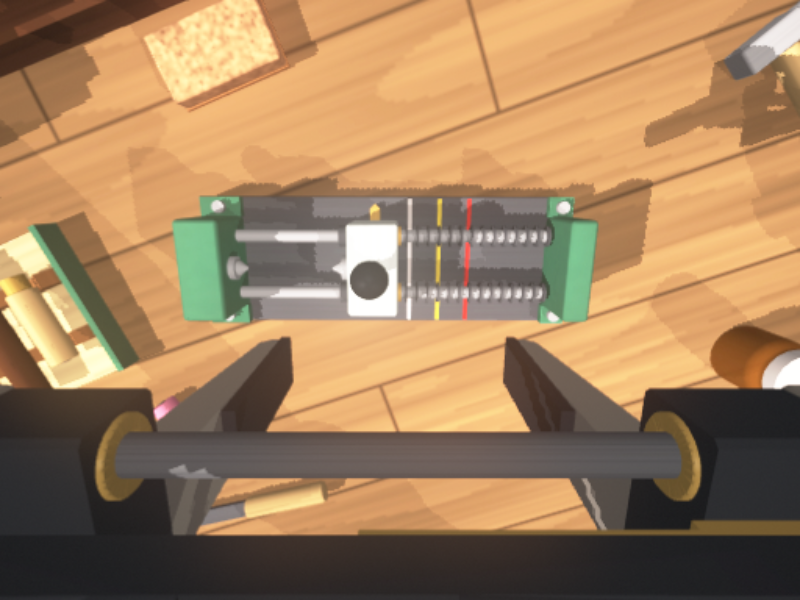

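The wrist view shows the bed level in the picture, so the yaw is right. The knob is at (369,280) and the white, yellow and red lines at columns 410, 440 and 468. Next I'll measure them along u.

Run:
```python
from h import *
Z=np.load("pics/w1.png.npz");cal={k:Z[k] for k in("K","k1","rvec","tvec")};cal["k1"]=float(cal["k1"])
s=.64;u=np.array([.33,.944]);v=np.array([.944,-.33])
g=Z["i"].max(2)
m=np.zeros_like(g);m[164:196,220:252]=(g[164:196,220:252]<75)
N,L,st,ce=cv2.connectedComponentsWithStats(m);k=1+st[1:,4].argmax();print(st[k])
kc=ce[k];P=at_z(cal,kc,.126);print("knob",kc,P.round(4),"u",P[:2]@u,"v",P[:2]@v)
for n,pts in dict(white=[(410,205),(409,312)],yel=[(440,205),(437,312)],red=[(469,205),(466,312)],blkL=[(192,222),(181,318)],blkR=[(596,222),(588,320)]).items():
    for p in pts:
        q=at_z(cal,(p[0]*s,p[1]*s),.022);print(n,q.round(4),"u",round(q[:2]@u,4),"v",round(q[:2]@v,4))
d=Z["d"];x,y=kc.round().astype(int);print("depth knob top",at_d(cal,(x,y),d[y,x]))
```

```text
Traceback (most recent call last):
ValueError: attempt to get argmax of an empty sequence
```

Run:
```python
from h import *
Z=np.load("pics/w1.png.npz");cal={k:Z[k] for k in("K","k1","rvec","tvec")};cal["k1"]=float(cal["k1"])
s=.64;u=np.array([.33,.944]);v=np.array([.944,-.33])
g=Z["i"].max(2);print(g[179,222:252:2])
m=np.zeros_like(g);m[160:200,218:254]=(g[160:200,218:254]<110)&(Z["d"][160:200,218:254]<Z["d"][179,236]+.03)
N,L,st,ce=cv2.connectedComponentsWithStats(m.astype(np.uint8))
k=1+st[1:,4].argmax();print(st[k])
kc=ce[k];P=at_z(cal,kc,.126);print("knob",kc,P.round(4),"u",P[:2]@u,"v",P[:2]@v)
for n,pts in dict(white=[(410,205),(409,312)],yel=[(440,205),(437,312)],red=[(469,205),(466,312)]).items():
    for p in pts:
        q=at_z(cal,(p[0]*s,p[1]*s),.022);print(n,q.round(4),"u",round(q[:2]@u,4),"v",round(q[:2]@v,4))
d=Z["d"];x,y=kc.round().astype(int);print("knob top",at_d(cal,(x,y),d[y,x]))
```

```text
[232 101 103 106 107 108 109 109 105 103 103 102 101 154 255]
[224 168  24  23 409]
knob [235.96577017 178.74816626] [0.5399 0.0091 0.126 ] u 0.18672824112707123 v 0.5066343301487406
white [ 0.5807 -0.043   0.022 ] u 0.1511 v 0.5623
white [ 0.4751 -0.0059  0.022 ] u 0.1512 v 0.4505
yel [ 0.5707 -0.0715  0.022 ] u 0.1208 v 0.5624
yel [ 0.4653 -0.0342  0.022 ] u 0.1212 v 0.4505
red [ 0.5611 -0.0991  0.022 ] u 0.0916 v 0.5624
red [ 0.455  -0.0636  0.022 ] u 0.0901 v 0.4505
knob top [0.54193006 0.00727687 0.14044159]
```

The knob is at (0.540,0.009), and the white line lies 35.6 mm from it (35 expected). I'll descend and grip.

>>> {"op": "arm_command", "data": {
  "rows": "0.0092 0.0212 0 0 0 0 0.085; 0 0 -0.036 0 0 0 0.085; 0 0 -0.04 0 0 0 0.085; 0 0 -0.04 0 0 0 0.085; 0 0 -0.03 0 0 0 0.085; 0 0 -0.02 0 0 0 0.085; 0 0 0 0 0 0 0.085; 0 0 0 0 0 0 0.085"
}}

```text
t: 4.75
ee_pos: [0.5405, 0.0091, 0.1183]
tool_rot: [-3.097, 0.526, -0.002]
force: [0.1, 0.8, -1.0]
grip_width: 0.0847
```

>>> {"op": "arm_command", "data": {
  "rows": "0 0 0 0 0 0 0.02; 0 0 0 0 0 0 0.02; 0 0 0 0 0 0 0.02; 0 0 0 0 0 0 0.02; 0 0 0 0 0 0 0.02; 0 0 0 0 0 0 0.02; 0 0 0 0 0 0 0.02; 0 0 0 0 0 0 0.02; 0 0 0 0 0 0 0.02",
  "squeeze": 35
}}

```text
t: 5.65
ee_pos: [0.5397, 0.0094, 0.1172]
tool_rot: [-3.097, 0.525, -0.0]
force: [1.2, 0.4, -0.2]
grip_width: 0.0288
```

The knob is gripped. The width reads 28.8 mm, so the pads are slightly off the equator or compressing. I'll draw it back 35 mm along -u, then look.

>>> {"op": "arm_command", "data": {
  "rows": "-0.00165 -0.0047 0 0 0 0 0.02; -0.00165 -0.0047 0 0 0 0 0.02; -0.00165 -0.0047 0 0 0 0 0.02; -0.00165 -0.0047 0 0 0 0 0.02; -0.00165 -0.0047 0 0 0 0 0.02; -0.00165 -0.0047 0 0 0 0 0.02; -0.00165 -0.0047 0 0 0 0 0.02; 0 0 0 0 0 0 0.02; 0 0 0 0 0 0 0.02; 0 0 0 0 0 0 0.02"
}}

```text
t: 6.65
ee_pos: [0.5287, -0.0219, 0.1172]
tool_rot: [-3.095, 0.523, -0.002]
force: [2.4, 7.0, -2.4]
grip_width: 0.0285
```

```bash
python3 w.py pics/w2.png
python3 - <<'E'
from h import *
for n in("side","top"):
    i,d=viewer.grab_frame(n);np.savez(f"pics/{n}2.npz",i=i,d=d)
    c=i[150:235,205:345] if n=="side" else i[150:235,220:360]
    cv2.imwrite(f"pics/{n}2.png",cv2.resize(c[:,:,::-1],(790,480),interpolation=cv2.INTER_CUBIC))
E
```

```text
6.65 [ 0.52866404 -0.0218537   0.11721549] toolz [ 0.002  0.003 -1.   ] tooly [-0.329 -0.944 -0.003] F [ 2.4  7.  -2.4] 0.02849689003794392
line_yellow [285. 192.] 0.86 [ 0.5188 -0.0516  0.022 ]
line_red [310. 190.] 0.88 [ 0.5116 -0.0768  0.022 ]
```

View pics/w2.png

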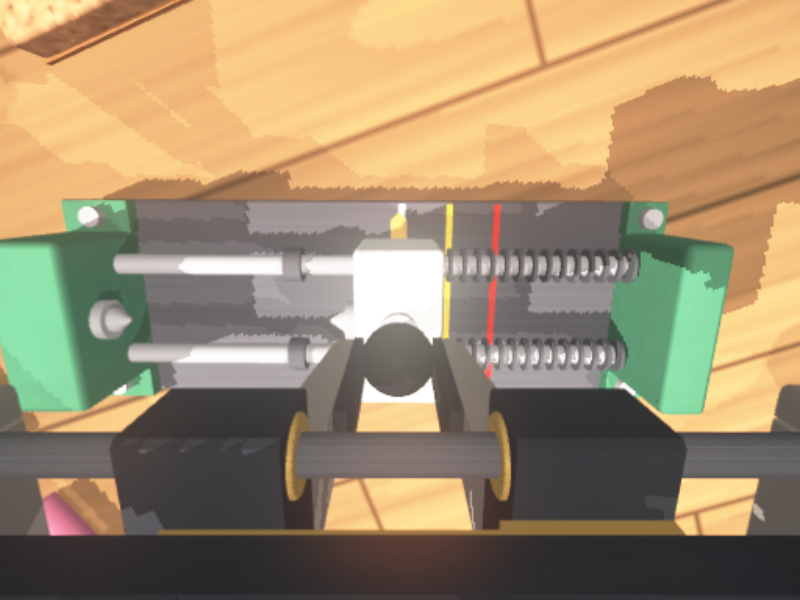

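View pics/side2.png

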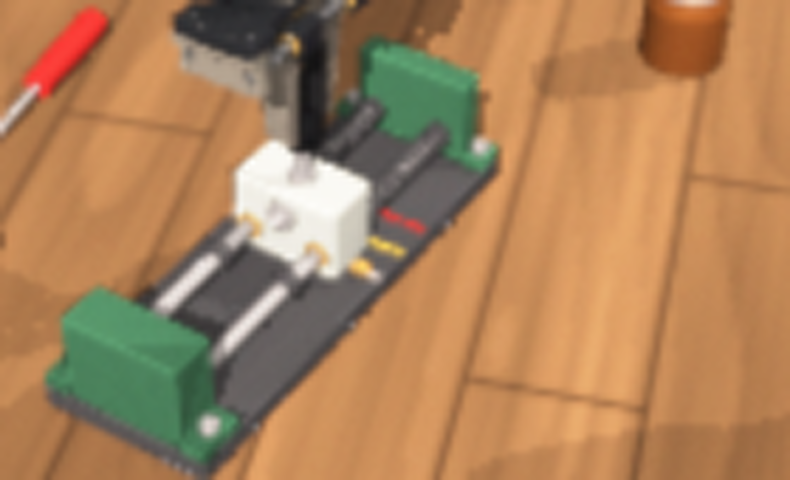

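The pointer at (399,222) sits about 3 px (roughly 2 mm) on the home side of the white line at (402,207). The arm readout agrees, at 33.2 mm drawn. I'll add 1.9 mm.

>>> {"op": "arm_command", "data": {
  "rows": "-0.0006 -0.0018 0 0 0 0 0.02; 0 0 0 0 0 0 0.02; 0 0 0 0 0 0 0.02; 0 0 0 0 0 0 0.02; 0 0 0 0 0 0 0.02; 0 0 0 0 0 0 0.02"
}}

```text
t: 7.6
ee_pos: [0.5281, -0.0234, 0.1172]
tool_rot: [-3.094, 0.523, -0.002]
force: [2.6, 5.5, -3.5]
grip_width: 0.0288
```

```bash
python3 w.py pics/w3.png
python3 - <<'E'
from h import *
Z=np.load("pics/w3.png.npz");i=Z["i"]
cv2.imwrite("pics/w3c.png",cv2.resize(i[120:190,215:335][:,:,::-1],(780,455),interpolation=cv2.INTER_NEAREST))
E
```

```text
7.6 [ 0.52814059 -0.02338091  0.11720274] toolz [ 0.002  0.003 -1.   ] tooly [-0.329 -0.944 -0.004] F [ 2.6  5.5 -3.5] 0.028799646683394207
knob [255. 232.] 0.7 [ 0.5266 -0.0231  0.126 ]
line_yellow [286. 191.] 0.86 [ 0.5183 -0.0543  0.022 ]
line_red [310. 194.] 0.81 [ 0.5078 -0.0764  0.022 ]
```

View pics/w3c.png

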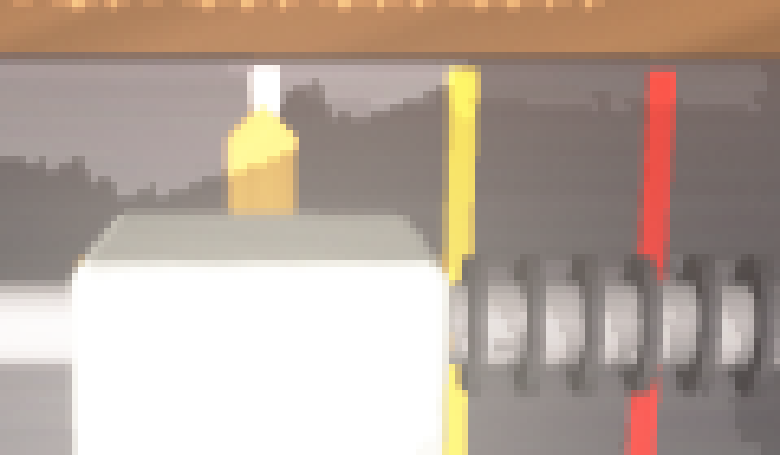

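The pointer is centred at crop column 263 and the white line at about 264, which is under 0.5 mm off. The arm readout gives 34.8 mm drawn (35 wanted), and the grip is steady. Handing in.

```bash
python3 -c "
from h import *
print(order.finish_job());s=state();print(s['t'],s['ee_pos'],s['grip_width'],s['force'])"
```

```text
the job is handed in; nothing more can be done
None
the job is handed in; nothing more can be done
```

The spring centres are held open for the short blank. The blank beside the green batten is the pale one with the brass ferrule, so I drew the carriage back by its black knob to the white line. The gripper still holds the knob there with a 35 N squeeze, and the job was handed in at about 7.8 s.

**Last checks:**
- **Position:** the arm readout shows 34.8 mm drawn, against 35 mm wanted. In the close wrist picture the visible pointer is less than 0.5 mm off the white line.
- **Forces:** wrist force was about 7 N, in line with the springs.
- **Grip:** the width held steady at 28.8 mm, less than the knob's 32 mm. The pads probably grip slightly off its widest part, but I saw no slip.
- **Other items:** I never moved near the blanks or tools, but I did not re-check them with the cameras at the end.
- **After hand-in:** no state could be read, so I have no measurement of the final second.

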